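# Hang the template frame on the twin-pin rack

### The arm

A 7-joint arm with a two-finger parallel gripper is mounted at the origin on the work surface. World frame = base frame: x ahead of the robot, y to its left, z up, the work surface at z = 0. Lengths are in m, angles in rad, forces in N, time in s.
With the tool pointing down it reaches from about 0.425 to 0.95 m from the base axis. Payload 4.7 kg.
Tool frame: the origin (TCP) lies on the centre line of the jaws, within the pads' length; the fingertips stand 8 mm ahead of it and the grasp point (between the pads) lies 11 mm behind it; z points along the fingers, y is the line along which they close (so a half turn about z gives the same grasp; the last joint's range is limited). The gripper opens to 85 mm and grips with 20 to 120 N. Pads are 22 mm wide; open, the fingers measure 114 mm over their backs; the gripper's body (76 mm by 85 mm) begins 54 mm behind the grasp point. The pads swing forward as they close: fully open they stand 13 mm farther back than shut.
Start: joints at [-1.289, 0.469, -0.049, 1.532, 0.024, 1.141, -0.082], TCP at [0.206, 0.643, 0.206] pointing down, gripper open.
Joint ranges: [-2.59, 2.59], [-0.33, 1.99], [-1.39, 1.29], [0.1, 2.45], [-1.04, 4.18], [0.21, 1.99], [-2.66, 2.66]. Speed limits (rad/s): [2.57, 2.57, 3.14, 3.14, 3.14, 3.14, 3.14].

### API

Orientations are given as a unit quaternion [w, x, y, z].
In Python, from workcell import env gives the robot as it stands.
- The arm moves only by the tool send_rows, never from a script. Its argument "targets" is a list of rows, each a list of 5 numbers: the gripper's target within -1 to 1 (fully open at 1, half-way at 0, shut at -1), then the shift along the world's x, y, z in cm, then the turn about the world's z in rad. A call has exactly 10 rows; each row shifts and turns the commanded pose from where the row before left it; what a row does not reach is not made up. A row lasts 1/12 s, in which the tool goes at most 41.7 mm and 7.16 degrees, less where a joint would pass 70% of its speed; a pose out of reach is approached as far as the arm can. A call with a gripper value outside its range is refused whole. The fingers move at their own pace and stop on an object; "grip_force" is the grip in N (left out, the last holds). Time passes only in rows, so rows that do not move let the fingers close, or fill a call up. It gives the time, the measured TCP pose, the force, the opening and the grip force at its end, in the units of the state.
- env.read_state(): the state, without advancing time (a new reading comes with each control period).
- env.grab_frame(name): name is "scene" or "top" or "wrist"; returns (picture, depth): 480x640x3 uint8, red, green, blue; 480x640 float32, m along the optical axis (not along the pixel's ray), 0 where there is no reading.
- env.camera_params(name): a dict with "camera_matrix" (3x3 intrinsics, pixels), "k1" (the pictures are not rectified: a ray, as slopes to the right and down, at radius r is drawn at 1 + k1 r^2 times it, then the intrinsics apply), "world_to_cam" (4x4, takes a point from world to camera coordinates); the wrist camera has in their place "mount" (4x4, takes a point from camera to tool coordinates, whose origin is the TCP and whose axes are the flange's). Camera axes: x right, y down, z forward; pixel columns grow to the right and rows downward; lengths in m; the calibration is good to about 2 mm. A picture is of the moment at which its call begins: read the wrist's pose just before it. camera_params takes no time and is no camera call.
- env.hand_in(): hands the job in; it is judged then, once.
The state is a dict: "t": time; "joints": joint angles; "qvel": joint speeds; "joint_efforts": joint torques, N m; "tcp_pos": TCP position; "orientation": TCP orientation; "contact_force": force on the tool from outside, world axes, zero at the start; "ft_torque": the same for the moment, N m; "opening": finger opening in m; "gripper_force": force on a finger pad.
Only numpy, scipy, OpenCV 4.12 (cv2) and the standard library are available. Lean on these libraries where they do the work, as an engineer would, in place of code of your own. Each camera call takes 0.05 s, during which the arm holds its last target. There are 200 camera calls.

### The job

Lift the wooden template frame by its orange tab out of the slotted stand and hang it by its two holes on the two brass pins of the rack, pushed fully home so that it lies flat against the pin strip. The pin strip has been clamped somewhere up to 20 mm to one side or the other, so feel gently for the pins and never push hard on the rack (30 N at most); leave everything else on the bench where it is, then let go.

Things in the scene. Friction and masses are not known exactly. Their poses are not given: they have to be found in the camera images.
- frame_tab (a point): Centre of the orange grip tab (40 wide along y, 50 high, 10 thick along x) on the middle of the loose frame's top edge; 152 above the frame's lower edge. The frame is an upright wooden plate, 180 wide (y), 127 high without tab (z), 10 thick (x), some 280 g, red-brown filled window; alike on both faces, may hang either way round. x normal to the plate, z up.
- frame_holes (a point): Point midway between the frame's two holes, at mid-thickness: 46 below the tab's centre, 21 below the top edge. The holes are 12 in diameter, straight through along x with 1 mm chamfers, at y = -55 and +55 from this point. The wood around them is solid: 29 to the side edges, 15 above and below.
- rail_face (a point): Middle of the fixed rack's rail, in the plane of the pin strip's front face, at pin height (190 above the table). x points from the front into the rack, y along the rail, z up. This point does NOT follow the clamped strip: the pins stand at y = c-55 and c+55, c unknown, anywhere from -20 to 20. With the frame home, frame_holes is at x = -5 and, released, about 1.5 below pin height.
- pin_tips (a point): The same middle of the rail but 30 further front, where the pins' tips end. Two level brass pins, 9 in diameter, 30 long, the last 1.5 bevelled to a 7.6 wide flat tip, stick out of the dark steel strip (166 wide, 24 high) along -x, 110 apart. The strip and pins are clamped up to 20 left or right of this point; the clamp holds firm below 30 N: do not shift it.
- rack: The fixed wooden rack that carries rail, strip and pins; origin at the centre of its underside, axes as rail_face. Foot plate 120 (x) x 290 (y), 12 high; two posts at y = -132 and 132, 18 square, 202 high, wholly behind the strip's front face (which is at x = 20). The rail's top, 202 above the table, is the highest part.
- stand: Fixed wooden stand, 90 (x) x 210 (y), with a slot along y, 13 wide, 28 deep, its floor 8 and its walls 36 above the table; origin at the centre of its underside. The frame starts upright in it, lower edge on the slot's floor, and is drawn straight up.
- rolling_pin: Bystander, loose: rolling pin of red-brown wood, 300 long, 48 diameter, with a small flat so that it does not roll; origin on its underside, mid-length, x along it.
- stick_a: Bystander, loose: red-brown clay thickness stick 150 x 18 x 14, lying on the table; origin under its centre, x along it.
- stick_b: Bystander, loose: red-brown clay thickness stick 120 x 18 x 14, lying on the table; origin under its centre, x along it.
- clay_block: Bystander, loose: block of red-brown clay 100 x 80 x 70; origin under its centre.
- glaze_jar: Bystander, loose: closed glaze jar, 64 diameter, 85 tall, green cap; origin under its centre.
- stamp: Bystander, loose: small dark wooden turned stamp, 34 diameter, 34 tall, standing on the table between stand and rack; origin under its centre.

How it is judged:
On the way, in this order (a step that is already met when the one before it is completed fails the run):
1. the frame is lifted clear of the stand (lower edge over 40 mm above the table) (height (world z) of frame_holes above 0.146 m), for 0.2 s.
2. both holes are over the pins, at least 5 mm on (x of frame_holes in the frame of rail_face between -0.0295 and 0 m and y of frame_holes in the frame of rail_face between -0.025 and 0.025 m and z of frame_holes in the frame of rail_face between -0.005 and 0.005 m and angle between the x axis of frame_holes and the x axis of rail_face, either way round below 0.12 rad), for 0.1 s.
At the end, for the whole second after the job is handed in: The frame hangs by both holes on the two pins, upright and parallel to the rail within 0.08 rad, its back face within 4 mm of the pin strip, at pin height (hole centres from 6 mm below to 4 mm above the pin axis), at rest and released (x of frame_holes in the frame of rail_face between -0.009 and 0 m and y of frame_holes in the frame of rail_face between -0.025 and 0.025 m and z of frame_holes in the frame of rail_face between -0.006 and 0.004 m and angle between the x axis of frame_holes and the x axis of rail_face, either way round below 0.08 rad and angle between frame_holes's own z axis and vertical below 0.08 rad and distance of frame_holes from where it was at the start of the episode above 0.05 m); the robot touches nothing.
It fails at once if the rack (rail, strip and pins) is pushed with more than 30 N (contact force between rack and anything else above 30 N).
It fails at once if a bystander (rolling pin, stick, clay block, jar or stamp) is shifted by more than 30 mm (distance of any of rolling_pin, stick_a, stick_b, clay_block, glaze_jar, stamp from where it was at the start of the episode above 0.03 m).
It also fails if it takes over 67 s, if anything falls off the work surface, if the arm or the gripper's body presses on something with over 40 N, if the wrist force passes 120 N, or if a joint passes its speed limit or range.

## Working session

There is one attempt and no reset: what is moved stays moved. The work goes in short steps, Python scripts to look and compute and a tool call to move; the robot and the scene stay as the last step left them, time stands still between calls to the robot, and variables do not carry over. Pictures are saved under pics/ and viewed, at most 10 in all, crops included, and the job is handed in when it is done.

Besides the shell and the picture viewer there is one more tool, called by a JSON object that holds its "op" and its "data". send_rows: Moves the arm, as the interface text tells. Its arguments: {"type":"object","properties":{"targets":{"type":"array","items":{"type":"array","items":{"type":"number"}}},"grip_force":{"type":"number"}},"required":["targets"]}

```bash
mkdir -p pics; cat > h.py <<'E'
import numpy as np, cv2
from workcell import env
def cam(n):
    p=env.camera_params(n); K=np.array(p["camera_matrix"]); k1=p["k1"]
    if n=="wrist":
        from scipy.spatial.transform import Rotation as R
        s=env.read_state(); q=s["orientation"]; T=np.eye(4)
        T[:3,:3]=R.from_quat([q[1],q[2],q[3],q[0]]).as_matrix(); T[:3,3]=s["tcp_pos"]
        C=T@np.array(p["mount"])
    else: C=np.linalg.inv(np.array(p["world_to_cam"]))
    return K,k1,C
def pts(n,uv,c,d=None,z=None):
    K,k1,C=c; uv=np.asarray(uv,float).reshape(-1,1,2)
    xy=cv2.undistortPoints(uv,K,np.array([k1,0,0,0,0.]))[:,0]
    r=np.c_[xy,np.ones(len(xy))]
    if d is not None: return (r*np.asarray(d)[:,None])@C[:3,:3].T+C[:3,3]
    w=r@C[:3,:3].T; s=(z-C[2,3])/w[:,2]; return w*s[:,None]+C[:3,3]
def cloud(n,c,d):
    v,u=np.mgrid[:480,:640]; uv=np.c_[u.ravel(),v.ravel()]
    return pts(n,uv,c,d=d.ravel()).reshape(480,640,3)
E
python3 - <<'E'
from h import *
s=env.read_state(); print(s)
for n in("scene","top"):
    c=cam(n); im,d=env.grab_frame(n); cv2.imwrite(f"pics/{n}.png",im[:,:,::-1]); np.savez(f"{n}.npz",im=im,d=d,K=c[0],k=c[1],C=c[2]); print(n,c[2].round(3).tolist(),(d>0).mean())
E
```

```text
{'t': 0.0, 'joints': array([-1.28888116,  0.46942555, -0.04859931,  1.53370456,  0.02411094,
        1.14103305, -0.08231968]), 'qvel': array([ 0.00046546,  0.00043276, -0.00064316,  0.00117064, -0.0010771 ,
       -0.00190797,  0.00148629]), 'joint_efforts': array([ 8.90469164e-05, -5.10310435e+01, -4.69223026e-02, -2.37700832e+01,
        1.05715444e-02,  7.57490488e-03,  9.71780054e-06]), 'tcp_pos': array([0.20623295, 0.64203989, 0.20516772]), 'orientation': array([-1.12339889e-04,  1.54772508e-01,  9.87949638e-01, -9.85802542e-04]), 'contact_force': array([-0.16650267,  0.0988482 ,  0.01775131]), 'ft_torque': array([-0.01017718, -0.00835008,  0.04616443]), 'gripper_force': 0.0, 'opening': 0.08559221852775548}
scene [[0.48, 0.752, -0.451, 0.971], [0.877, -0.409, 0.251, -0.218], [0.005, -0.516, -0.856, 0.826], [0.0, 0.0, 0.0, 1.0]] 0.9959505208333334
top [[-0.016, -0.982, 0.19, 0.406], [-1.0, 0.017, 0.002, -0.0], [-0.005, -0.19, -0.982, 1.097], [0.0, 0.0, 0.0, 1.0]] 0.9961100260416667
```

View pics/scene.png

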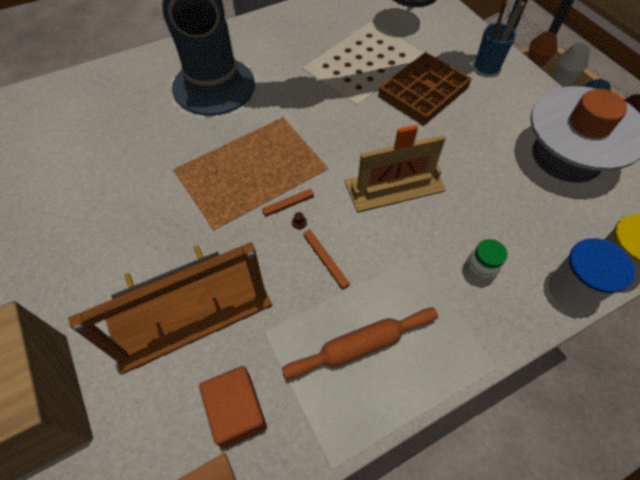

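View pics/top.png

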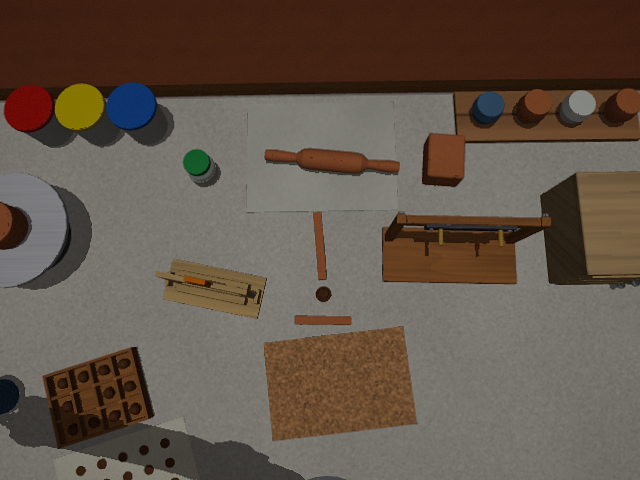

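The scene view shows the frame in its stand with the orange tab at about (405,137), and the rack with its brass pins at (128,280) and (198,252). In the top view the tab is at (197,281), the pins are at (440,237) and (501,238), and the stamp (323,294) and sticks lie between stand and rack.

```bash
python3 - <<'E'
from h import *
for n in("top","scene"):
    f=np.load(n+".npz"); c=(f["K"],float(f["k"]),f["C"]); im=f["im"]; d=f["d"]; P=cloud(n,c,d)
    hsv=cv2.cvtColor(im,cv2.COLOR_RGB2HSV)
    m=(P[...,2]>0.14)&(P[...,2]<0.25)&(P[...,0]>.3)&(P[...,0]<.75)
    # tab
    t=m&(hsv[...,1]>190)&(hsv[...,0]<16)&(hsv[...,2]>100)&(P[...,1]>0.1)
    q=P[t]; print(n,"tab",len(q),q.mean(0).round(4) if len(q) else 0,q.min(0).round(3),q.max(0).round(3))
    top=q[q[:,2]>np.quantile(q[:,2],.9)-.006]
    fr=P[(P[...,2]>.115)&(P[...,2]<.145)&(P[...,1]>.1)&(P[...,0]>.3)&(P[...,0]<.6)]
    if len(fr)>20:
        r=cv2.minAreaRect((fr[:,:2]*1000).astype(np.float32)); print(" frame top rect",r,len(fr))
        print(cv2.boxPoints(r).round(1).tolist())
    # brass
    b=(hsv[...,0]>17)&(hsv[...,0]<32)&(hsv[...,1]>120)&(hsv[...,2]>60)&(P[...,2]>.15)&(P[...,2]<.22)&(P[...,1]<0)
    k,l,st,ce=cv2.connectedComponentsWithStats(b.astype(np.uint8))
    for i in range(1,k):
        if st[i,4]>8:
            q=P[l==i]; print(" brass",st[i],q.mean(0).round(4),q.min(0).round(4),q.max(0).round(4))
    # rail top
    rt=P[(P[...,2]>.192)&(P[...,2]<.215)&(P[...,1]<-.05)&(P[...,1]>-.45)&(P[...,0]>.4)&(P[...,0]<.75)]
    print(" rail",cv2.boxPoints(cv2.minAreaRect((rt[:,:2]*1000).astype(np.float32))).round(1).tolist(),len(rt), np.quantile(rt[:,2],[.1,.5,.9]))
E
```

```text
top tab 104 [0.5012 0.2336 0.1854] [0.493 0.215 0.182] [0.509 0.252 0.19 ]
 frame top rect ((541.8138427734375, 390.1672058105469), (501.956298828125, 30.998245239257812), 78.68965148925781) 553
[[477.3999938964844, 147.10000610351562], [507.79998779296875, 141.0], [606.2000122070312, 633.2000122070312], [575.7999877929688, 639.2999877929688]]
 brass [438 229   5  16  66] [ 0.5727 -0.2155  0.1937] [ 0.558  -0.2197  0.189 ] [ 0.5865 -0.2121  0.1998]
 brass [498 230   5  17  77] [ 0.5683 -0.3245  0.1939] [ 0.5533 -0.3299  0.1856] [ 0.5825 -0.3201  0.1984]
 brass [592 275  48   3 115] [ 0.4975 -0.5526  0.1575] [ 0.4953 -0.5937  0.1527] [ 0.4998 -0.5042  0.1614]
 rail [[550.9000244140625, -415.3999938964844], [610.7000122070312, -417.29998779296875], [619.9000244140625, -135.60000610351562], [560.0999755859375, -133.6999969482422]] 2014 [0.19651905 0.20194753 0.2041691 ]
scene tab 561 [0.6086 0.5892 0.1633] [0.494 0.211 0.157] [0.662 0.677 0.186]
 frame top rect ((511.6292724609375, 451.33001708984375), (259.9631652832031, 570.7637939453125), 18.444927215576172) 934
[[298.0, 680.9000244140625], [478.6000061035156, 139.5], [725.2000122070312, 221.6999969482422], [544.5999755859375, 763.2000122070312]]
 brass [195 246   8  13  56] [ 0.5716 -0.2175  0.1933] [ 0.5598 -0.2211  0.1912] [ 0.5878 -0.2137  0.2004]
 brass [125 274   8  13  62] [ 0.5673 -0.3269  0.1934] [ 0.5563 -0.3307  0.1908] [ 0.5847 -0.3235  0.2023]
 brass [  7 356   5   4   9] [ 0.5924 -0.5124  0.1701] [ 0.5893 -0.5152  0.1681] [ 0.5959 -0.5098  0.1728]
 brass [ 19 416   5   4   9] [ 0.683  -0.5119  0.1697] [ 0.6807 -0.5146  0.1684] [ 0.6858 -0.5101  0.1711]
 rail [[551.2000122070312, -417.29998779296875], [611.5999755859375, -419.29998779296875], [620.7999877929688, -137.60000610351562], [560.4000244140625, -135.6999969482422]] 3014 [0.19504384 0.20073563 0.20238752]
```

```bash
python3 - <<'E'
from h import *
for n in("top","scene"):
    f=np.load(n+".npz"); c=(f["K"],float(f["k"]),f["C"]); im=f["im"]; P=cloud(n,c,f["d"])
    hsv=cv2.cvtColor(im,cv2.COLOR_RGB2HSV)
    R=(P[...,1]>.1)&(P[...,1]<.36)&(P[...,0]>.4)&(P[...,0]<.6)
    for nm,m in(("edge",R&(P[...,2]>.128)&(P[...,2]<.142)),("tab",R&(P[...,2]>.145)),("tabtop",R&(P[...,2]>.18))):
        q=P[m]; 
        if len(q)<5: continue
        r=cv2.minAreaRect((q[:,:2]*1000).astype(np.float32)); v=np.linalg.svd(q[:,:2]-q[:,:2].mean(0))[2][0]
        print(n,nm,len(q),q.mean(0).round(4),np.round(r[0],1),np.round(r[1],1),"yaw",np.arctan(-v[0]/v[1]).round(4), q[:,2].max().round(4))
    for nm,u in(("rail",P[(P[...,2]>.195)&(P[...,2]<.21)&(P[...,1]<-.1)&(P[...,1]>-.45)&(P[...,0]>.4)&(P[...,0]<.75)]),):
        v=np.linalg.svd(u[:,:2]-u[:,:2].mean(0))[2][0]; print(n,nm,np.arctan(-v[0]/v[1]).round(4),u.mean(0))
E
```

```text
top edge 372 [0.5005 0.2306 0.1353] [501.5 234.3] [180.4  10.2] yaw -0.2148 0.1416
top tab 167 [0.5002 0.231  0.1795] [501.3 233.9] [40.4 10.1] yaw -0.2015 0.1897
top tabtop 125 [0.5013 0.2336 0.1851] [501.5 234.1] [39.9  9.8] yaw -0.1995 0.1897
top rail -0.0365 [ 0.59716546 -0.27502646  0.20186422]
scene edge 472 [0.5023 0.2289 0.1333] [501.7 232.2] [183.   13.1] yaw -0.2212 0.1419
scene tab 363 [0.5037 0.2292 0.1686] [501.4 231.2] [42.7 12.3] yaw -0.2677 0.1859
scene tabtop 100 [0.5019 0.2307 0.183 ] [501.1 230.9] [42.1 11.6] yaw -0.2248 0.1859
scene rail -0.03 [ 0.59983681 -0.28459076  0.20067866]
```

{"op": "send_rows", "data": {"targets": [[1, 1.5, -2.05, 0.4, -0.0735], [1, 1.5, -2.05, 0.4, -0.0735], [1, 1.5, -2.05, 0.4, -0.0735], [1, 1.5, -2.05, 0.4, -0.0735], [1, 1.5, -2.05, 0.4, -0.0735], [1, 1.5, -2.05, 0.4, -0.0735], [1, 1.5, -2.05, 0.4, -0.0735], [1, 1.5, -2.05, 0, -0.0735], [1, 1.5, -2.05, 0, -0.0735], [1, 1.5, -2.05, 0, -0.0735]], "grip_force": 90}}

```text
t: 0.93
tcp_pos: [0.3568, 0.4363, 0.234]
orientation: [-0.0, 0.501, 0.865, -0.0]
contact_force: [0.2, -0.0, -0.7]
opening: 0.0856
gripper_force: 0.0
```

{"op": "send_rows", "data": {"targets": [[1, 1.45, -2.05, 0, -0.0735], [1, 1.45, -2.05, 0, -0.0735], [1, 1.45, -2.05, 0, -0.0735], [1, 1.45, -2.05, 0, -0.0735], [1, 1.45, -2.05, 0, -0.0735], [1, 1.45, -2.05, 0, -0.0735], [1, 1.45, -2.05, 0, -0.0735], [1, 1.45, -2.05, 0, -0.0735], [1, 1.45, -2.05, 0, -0.0735], [1, 0, 0, 0, -0.0735]]}}

```text
t: 1.77
tcp_pos: [0.4908, 0.2463, 0.2346]
orientation: [0.002, 0.782, 0.623, 0.0]
contact_force: [1.0, 0.2, 0.4]
opening: 0.0855
gripper_force: 0.0
```

```bash
python3 - <<'E'
from h import *
s=env.read_state(); q=s["orientation"]; print(s["tcp_pos"],q,"ty",2*np.arctan2(q[2],q[1])-np.pi/2)
c=cam("wrist"); im,d=env.grab_frame("wrist"); cv2.imwrite("pics/w1.png",im[:,:,::-1]); P=cloud("wrist",c,d)
m=(P[...,2]>.175)&(P[...,2]<.195)&(abs(P[...,0]-.5)<.05)&(abs(P[...,1]-.233)<.06)
u=P[m]; r=cv2.minAreaRect((u[:,:2]*1000).astype(np.float32)); print(len(u),r); v=np.linalg.svd(u[:,:2]-u[:,:2].mean(0))[2][0]; print(np.arctan(-v[0]/v[1]))
E
```

```text
[0.49077156 0.24631212 0.23455468] [1.72871355e-03 7.82179212e-01 6.23051101e-01 1.29574509e-04] ty -0.22551906923706788
865 ((501.4360046386719, 234.18563842773438), (40.22319793701172, 10.074567794799805), 77.59141540527344)
-0.2199351463276812
```

{"op": "send_rows", "data": {"targets": [[1, 0.5, -0.6, 0, 0.008], [1, 0.56, -0.6, 0, 0], [1, 0, 0, 0, 0], [1, 0, 0, 0, 0], [1, 0, 0, 0, 0], [1, 0, 0, 0, 0], [1, 0, 0, 0, 0], [1, 0, 0, 0, 0], [1, 0, 0, 0, 0], [1, 0, 0, 0, 0]]}}

```text
t: 2.65
tcp_pos: [0.4974, 0.2413, 0.2342]
orientation: [0.0, 0.775, 0.632, 0.0]
contact_force: [0.6, 0.0, 0.5]
opening: 0.0854
gripper_force: 0.0
```

```bash
python3 - <<'E'
from h import *
s=env.read_state(); q=s["orientation"]; print(s["tcp_pos"],"ty",2*np.arctan2(q[2],q[1])-np.pi/2)
E
```

```text
[0.49740611 0.2413336  0.23424219] ty -0.20164932161784543
```

{"op": "send_rows", "data": {"targets": [[1, 0.4, -0.73, 0, -0.015], [1, 0, 0, 0, 0], [1, 0, 0, -1.5, 0], [1, 0, 0, -1.5, 0], [1, 0, 0, -1.5, 0], [1, 0, 0, -1.5, 0], [1, 0, 0, -1.3, 0], [1, 0, 0, -1.0, 0], [1, 0, 0, 0, 0], [1, 0, 0, 0, 0]]}}

```text
t: 3.48
tcp_pos: [0.5015, 0.2336, 0.1511]
orientation: [0.0, 0.78, 0.626, -0.0]
contact_force: [-0.2, -0.0, 0.9]
opening: 0.0849
gripper_force: 0.0
```

{"op": "send_rows", "data": {"targets": [[1, 0, 0, 0, 0], [-1, 0, 0, 0, 0], [-1, 0, 0, 0, 0], [-1, 0, 0, 0, 0], [-1, 0, 0, 0, 0], [-1, 0, 0, 0, 0], [-1, 0, 0, 0, 0], [-1, 0, 0, 0, 0], [-1, 0, 0, 0, 0], [-1, 0, 0, 0, 0]]}}

```text
t: 4.32
tcp_pos: [0.5018, 0.2339, 0.1517]
orientation: [0.0, 0.78, 0.626, 0.0]
contact_force: [-0.1, 0.1, 4.4]
opening: 0.0067
gripper_force: 88.5
```

{"op": "send_rows", "data": {"targets": [[-1, 0, 0, 0.3, 0], [-1, 0, 0, 0.5, 0], [-1, 0, 0, 1, 0], [-1, 0, 0, 1, 0], [-1, 0, 0, 1, 0], [-1, 0, 0, 1, 0], [-1, 0, 0, 1, 0], [-1, 0, 0, 1, 0], [-1, 0, 0, 1, 0], [-1, 0, 0, 0.5, 0]]}}

```text
t: 5.15
tcp_pos: [0.5022, 0.2342, 0.2361]
orientation: [0.0, 0.78, 0.626, 0.001]
contact_force: [0.0, -0.3, -3.5]
opening: 0.0069
gripper_force: 88.3
```

```bash
python3 - <<'E'
from h import *
s=env.read_state(); print(s["tcp_pos"],s["contact_force"],s["opening"])
im,d=env.grab_frame("scene"); cv2.imwrite("pics/s2.png",im[:,:,::-1])
E
```

```text
[0.502171   0.2341766  0.23613221] [ 0.04375391 -0.30136785 -3.54143145] 0.006850015333709698
```

View pics/s2.png

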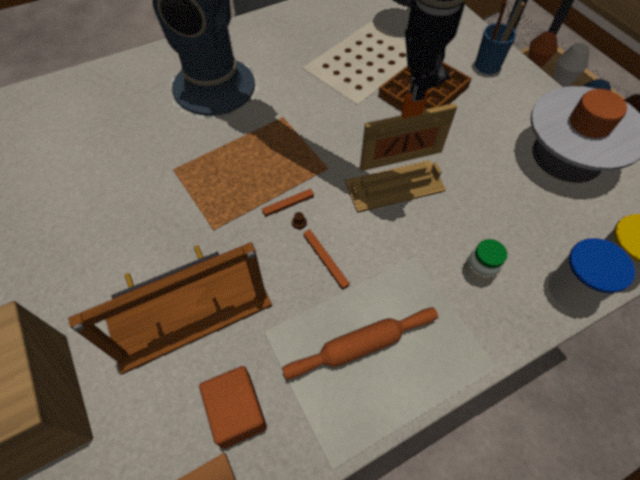

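The frame hangs cleanly from the jaws above the stand (plate at about (405,137)), and the bystanders are untouched. Next I carry it to the rack front.

{"op": "send_rows", "data": {"targets": [[-1, 0, -0.8, 0, 0], [-1, 0, -1.6, 0, 0.01], [-1, 0, -2.4, 0, 0.01], [-1, 0.1, -2.7, 0, 0.01], [-1, 0.1, -2.7, 0, 0.01], [-1, 0.1, -2.7, 0, 0.01], [-1, 0.1, -2.7, 0, 0.01], [-1, 0.1, -2.7, 0, 0.01], [-1, 0.1, -2.7, 0, 0.01], [-1, 0.1, -2.7, 0, 0.01]]}}

```text
t: 6.03
tcp_pos: [0.5075, -0.0052, 0.2336]
orientation: [-0.0, 0.751, 0.661, -0.001]
contact_force: [0.0, 0.1, -2.8]
opening: 0.0066
gripper_force: 88.3
```

{"op": "send_rows", "data": {"targets": [[-1, 0.1, -2.7, 0, 0.01], [-1, 0.1, -2.7, 0, 0.01], [-1, 0.1, -2.7, 0, 0.01], [-1, 0.1, -2.7, 0, 0.01], [-1, 0.1, -2.7, 0, 0.01], [-1, 0.1, -2.7, 0, 0.01], [-1, 0.1, -2.7, 0, 0.01], [-1, 0.1, -2.7, 0, 0.01], [-1, 0.1, -2.7, 0, 0.01], [-1, 0.1, -1.4, 0, 0]]}}

```text
t: 6.87
tcp_pos: [0.5166, -0.2647, 0.2337]
orientation: [0.0, 0.722, 0.692, -0.001]
contact_force: [0.5, -1.5, -3.2]
opening: 0.0066
gripper_force: 88.3
```

{"op": "send_rows", "data": {"targets": [[-1, 0.1, -0.7, 0, 0], [-1, 0.1, 0, 0, 0], [-1, 0, 0, 0, 0], [-1, 0, 0, 0, 0], [-1, 0, 0, 0, 0], [-1, 0, 0, 0, 0], [-1, 0, 0, 0, 0], [-1, 0, 0, 0, 0], [-1, 0, 0, 0, 0], [-1, 0, 0, 0, 0]]}}

```text
t: 7.7
tcp_pos: [0.5205, -0.267, 0.2343]
orientation: [0.0, 0.72, 0.694, 0.0]
contact_force: [0.2, 0.0, -3.6]
opening: 0.0071
gripper_force: 88.3
```

```bash
python3 - <<'E'
from h import *
s=env.read_state(); q=s["orientation"]; print(s["tcp_pos"],"ty",2*np.arctan2(q[2],q[1])-np.pi/2, s["contact_force"])
for n in("scene","top","wrist"):
    c=cam(n); im,d=env.grab_frame(n); cv2.imwrite(f"pics/{n}3.png",im[:,:,::-1]); np.savez(f"{n}3.npz",im=im,d=d,K=c[0],k=c[1],C=c[2])
a=np.hstack([cv2.imread("pics/top3.png")[130:330,330:580],cv2.imread("pics/wrist3.png")[::2,::2][:200,:]])
b=cv2.resize(cv2.imread("pics/scene3.png")[180:400,50:335],None,fx=2,fy=2)
b=cv2.copyMakeBorder(b,0,0,0,max(0,a.shape[1]-b.shape[1]),cv2.BORDER_CONSTANT); a=cv2.copyMakeBorder(a,0,0,0,max(0,b.shape[1]-a.shape[1]),cv2.BORDER_CONSTANT)
cv2.imwrite("pics/mix3.png",np.vstack([a,b])[:600])
E
```

```text
[ 0.52053003 -0.26695676  0.2342976 ] ty -0.03673704627856189 [ 0.15089367  0.01773215 -3.5536717 ]
```

View pics/mix3.png

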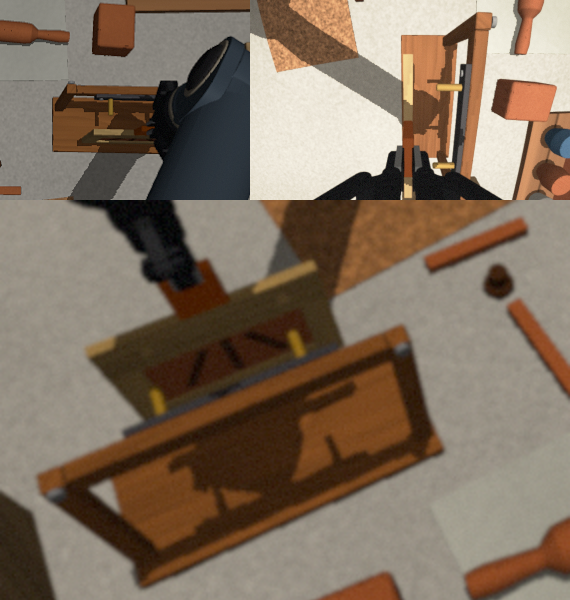

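The wrist view (top right) shows the frame's top edge parallel to the strip with both pins in sight, at about (400,174) and (380,330) in the full picture. The scene view (bottom) shows the edge and both pins. Next I measure the offset.

```bash
python3 - <<'E'
from h import *
for n in("scene","wrist"):
    f=np.load(n+"3.npz"); c=(f["K"],float(f["k"]),f["C"]); im=f["im"]; P=cloud(n,c,f["d"])
    hsv=cv2.cvtColor(im,cv2.COLOR_RGB2HSV)
    R=(P[...,1]>-.40)&(P[...,1]<-.13)&(P[...,0]>.45)
    e=R&(P[...,2]>.205)&(P[...,2]<.225)&(P[...,0]<.55)
    e=cv2.morphologyEx(e.astype(np.uint8),cv2.MORPH_OPEN,np.ones((2,2)))>0
    q=P[e]; r=cv2.minAreaRect((q[:,:2]*1000).astype(np.float32)); v=np.linalg.svd(q[:,:2]-q[:,:2].mean(0))[2][0]
    print(n,"edge",len(q),np.round(r[0],1),np.round(r[1],1),np.round(r[2],2),"yaw",np.arctan(-v[0]/v[1]).round(4),"z",np.quantile(q[:,2],[.1,.5,.9]).round(4),"y",q[:,1].min().round(4),q[:,1].max().round(4))
    lo=q[q[:,1]<-.31];hi=q[q[:,1]>-.22]; print("  z ends",np.median(lo[:,2]) if len(lo) else 0,np.median(hi[:,2]) if len(hi) else 0)
    b=R&(hsv[...,0]>17)&(hsv[...,0]<32)&(hsv[...,1]>120)&(hsv[...,2]>60)&(P[...,2]>.175)&(P[...,2]<.203)&(P[...,0]>.54)
    k,l,st,ce=cv2.connectedComponentsWithStats(b.astype(np.uint8))
    for i in range(1,k):
        if st[i,4]>20:
            q=P[l==i]; print("  pin",st[i],np.median(q,0).round(4),q.min(0).round(4),q.max(0).round(4),"ztop",np.quantile(q[:,2],.9))
E
```

```text
scene edge 1100 [ 659.2 -280.9] [181.1 609.5] 84.81 yaw -0.0833 z [0.2042 0.2139 0.2179] y -0.3591 -0.1639
  z ends 0.2145397172850244 0.21422075107924088
  pin [194 245  10  14  76] [ 0.571  -0.2174  0.1926] [ 0.5585 -0.2218  0.1888] [ 0.5889 -0.213   0.2024] ztop 0.19468311558052848
  pin [125 273   9  15  81] [ 0.5677 -0.3269  0.1934] [ 0.5542 -0.3314  0.1899] [ 0.5839 -0.3229  0.2019] ztop 0.19522960127716893
wrist edge 3229 [ 520.8 -330.2] [322.9  19.1] 87.84 yaw -0.0293 z [0.2161 0.2171 0.218 ] y -0.4915 -0.1692
  z ends 0.2169765273917567 0.2171405709392329
  pin [373 167  52  16 687] [ 0.5727 -0.2156  0.1933] [ 0.5578 -0.2222  0.1818] [ 0.5882 -0.2113  0.1959] ztop 0.19447708753789092
  pin [366 324  43  13 499] [ 0.5698 -0.324   0.193 ] [ 0.5543 -0.3307  0.1878] [ 0.5841 -0.3207  0.1957] ztop 0.1942583476062331
```

```bash
python3 - <<'E'
from h import *
a=-.036; ex=np.array([np.cos(a),np.sin(a)]); ey=np.array([-np.sin(a),np.cos(a)])
for n in("scene","wrist"):
    f=np.load(n+"3.npz"); c=(f["K"],float(f["k"]),f["C"]); im=f["im"]; P=cloud(n,c,f["d"])
    X=P[...,:2]@ex; Y=P[...,:2]@ey
    hsv=cv2.cvtColor(im,cv2.COLOR_RGB2HSV)
    for nm,m in (("edge",(P[...,2]>.211)&(P[...,2]<.222)&(abs(P[...,0]-.5205)<.02)&(P[...,1]<-.1)&(P[...,1]>-.42)&(hsv[...,2]>90)&(hsv[...,0]>12)),
                 ("pins",(hsv[...,0]>17)&(hsv[...,0]<32)&(hsv[...,1]>120)&(hsv[...,2]>60)&(P[...,2]>.175)&(P[...,2]<.203)&(P[...,0]>.54)&(P[...,1]>-.4)&(P[...,1]<-.1))):
        k,l,st,ce=cv2.connectedComponentsWithStats(m.astype(np.uint8))
        for i in range(1,k):
            if st[i,4]<20: continue
            w=l==i; x=X[w];y=Y[w];z=P[w][:,2]
            sl=np.polyfit(y,x,1)[0] if nm=="edge" else np.polyfit(x,y,1)[0]
            print(n,nm,st[i],"X",np.quantile(x,[0,.5,1]).round(4),"Y",np.quantile(y,[0,.03,.5,.97,1]).round(4),"z",np.quantile(z,[.1,.5,.9]).round(4),"slope",sl.round(3))
E
```

```text
scene edge [172 210  36  17 196] X [0.5245 0.5304 0.536 ] Y [-0.2159 -0.211  -0.1866 -0.1614 -0.1598] z [0.2154 0.2166 0.2182] slope 0.001
scene edge [ 92 246  21  13 101] X [0.5246 0.5298 0.536 ] Y [-0.3399 -0.3394 -0.329  -0.3139 -0.3094] z [0.2157 0.2169 0.2182] slope -0.086
scene pins [194 245  10  14  76] X [0.566  0.5785 0.5962] Y [-0.2011 -0.2008 -0.1967 -0.1927 -0.1924] z [0.1907 0.1926 0.1947] slope 0.014
scene pins [125 273   9  15  81] X [0.5656 0.5791 0.5954] Y [-0.311  -0.3105 -0.3062 -0.3025 -0.3024] z [0.1912 0.1934 0.1952] slope 0.015
wrist edge [ 306  108   20  135 2507] X [0.5252 0.5301 0.5353] Y [-0.2297 -0.2267 -0.1908 -0.1601 -0.1586] z [0.2163 0.2171 0.218 ] slope -0.0
wrist edge [308 354  16  42 665] X [0.5252 0.53   0.5353] Y [-0.3392 -0.3377 -0.3213 -0.306  -0.3043] z [0.2164 0.217  0.2178] slope 0.008
wrist pins [373 167  52  16 687] X [0.5652 0.5801 0.5955] Y [-0.2009 -0.1987 -0.1948 -0.1914 -0.1908] z [0.1916 0.1933 0.1945] slope -0.013
wrist pins [366 324  43  13 499] X [0.5656 0.5811 0.5954] Y [-0.3097 -0.3088 -0.3032 -0.3005 -0.3001] z [0.1908 0.193  0.1943] slope -0.016
```

{"op": "send_rows", "data": {"targets": [[-1, 0, -0.15, -0.57, 0], [-1, 0, 0, 0, 0], [-1, 0.5, -0.018, 0, 0], [-1, 0.5, -0.018, 0, 0], [-1, 0.5, -0.018, 0, 0], [-1, 0.5, -0.018, 0, 0], [-1, 0.4, -0.014, 0, 0], [-1, 0, 0, 0, 0], [-1, 0, 0, 0, 0], [-1, 0, 0, 0, 0]]}}

```text
t: 8.68
tcp_pos: [0.5442, -0.2696, 0.2284]
orientation: [-0.0, 0.72, 0.694, -0.0]
contact_force: [-1.0, -0.4, -3.2]
opening: 0.0069
gripper_force: 88.3
```

```bash
cat > m.py <<'E'
from h import *
import sys
s=env.read_state(); print(s["tcp_pos"],s["contact_force"],s["ft_torque"])
a=-.036; ex=np.array([np.cos(a),np.sin(a)]); ey=np.array([-np.sin(a),np.cos(a)])
xc=s["tcp_pos"][0]
for n in("scene","wrist"):
    c=cam(n); im,d=env.grab_frame(n); cv2.imwrite(f"pics/{n}{sys.argv[1]}.png",im[:,:,::-1]); P=cloud(n,c,d)
    X=P[...,:2]@ex; Y=P[...,:2]@ey
    hsv=cv2.cvtColor(im,cv2.COLOR_RGB2HSV)
    for nm,m in (("edge",(P[...,2]>.205)&(P[...,2]<.222)&(abs(P[...,0]-xc)<.02)&(P[...,1]<-.1)&(P[...,1]>-.42)&(hsv[...,2]>90)&(hsv[...,0]>12)),
                 ("pins",(hsv[...,0]>17)&(hsv[...,0]<32)&(hsv[...,1]>120)&(hsv[...,2]>60)&(P[...,2]>.175)&(P[...,2]<.203)&(X>.56)&(P[...,1]>-.4)&(P[...,1]<-.1))):
        k,l,st,ce=cv2.connectedComponentsWithStats(m.astype(np.uint8))
        for i in range(1,k):
            if st[i,4]<20: continue
            w=l==i; x=X[w];y=Y[w];z=P[w][:,2]
            print(n,nm,st[i],"X",np.quantile(x,[0,.5,1]).round(4),"Y",np.quantile(y,[0,.03,.5,.97,1]).round(4),"z",np.quantile(z,[.1,.5,.9]).round(4))
E
python3 m.py 4
```

```text
[ 0.54422413 -0.26959385  0.22844555] [-0.95756532 -0.4071599  -3.15497136] [ 0.01011969  0.02861357 -0.02880411]
scene edge [181 224  32  17 194] X [0.5483 0.5542 0.5605] Y [-0.2132 -0.2108 -0.1876 -0.1634 -0.1616] z [0.2094 0.2105 0.2118]
scene edge [ 96 251  45  24 139] X [0.5478 0.5516 0.5607] Y [-0.3418 -0.341  -0.327  -0.2798 -0.275 ] z [0.2096 0.211  0.2123]
scene pins [194 245  10  14  77] X [0.5654 0.5782 0.5958] Y [-0.2011 -0.2008 -0.1967 -0.1926 -0.1924] z [0.191  0.1929 0.1946]
scene pins [125 273   7  15  56] X [0.5658 0.5778 0.5956] Y [-0.3103 -0.31   -0.3071 -0.3044 -0.3043] z [0.192  0.1935 0.1951]
wrist edge [ 306  108   20  134 2510] X [0.549  0.5539 0.5591] Y [-0.2309 -0.2283 -0.1923 -0.1618 -0.1603] z [0.2105 0.2114 0.2122]
wrist edge [308 354  16  42 665] X [0.5489 0.5537 0.559 ] Y [-0.3417 -0.3393 -0.323  -0.3078 -0.3063] z [0.2106 0.2113 0.212 ]
wrist pins [335 165  53  16 725] X [0.5654 0.5807 0.5956] Y [-0.2013 -0.199  -0.1948 -0.1914 -0.1909] z [0.1917 0.1933 0.1945]
wrist pins [361 326  16  14 175] X [0.5851 0.5905 0.595 ] Y [-0.3186 -0.3076 -0.3029 -0.3005 -0.3001] z [0.1903 0.1929 0.1942]
```

{"op": "send_rows", "data": {"targets": [[-1, 0.2, -0.007, 0, 0], [-1, 0.2, -0.007, 0, 0], [-1, 0.1, -0.004, 0, 0], [-1, 0.1, -0.004, 0, 0], [-1, 0.1, -0.004, 0, 0], [-1, 0.1, -0.004, 0, 0], [-1, 0.1, -0.004, 0, 0], [-1, 0, 0, 0, 0], [-1, 0, 0, 0, 0], [-1, 0, 0, 0, 0]]}}

```text
t: 9.62
tcp_pos: [0.5534, -0.2699, 0.2285]
orientation: [-0.0, 0.72, 0.694, -0.0]
contact_force: [-0.8, 0.1, -3.1]
opening: 0.0069
gripper_force: 88.3
```

{"op": "send_rows", "data": {"targets": [[-1, 0.1, -0.004, 0, 0], [-1, 0.1, -0.004, 0, 0], [-1, 0.1, -0.004, 0, 0], [-1, 0.1, -0.004, 0, 0], [-1, 0.1, -0.004, 0, 0], [-1, 0.1, -0.003, 0, 0], [-1, 0, 0, 0, 0], [-1, 0, 0, 0, 0], [-1, 0, 0, 0, 0], [-1, 0, 0, 0, 0]]}}

```text
t: 10.45
tcp_pos: [0.5594, -0.2701, 0.2285]
orientation: [-0.0, 0.72, 0.694, 0.0]
contact_force: [-0.5, -0.3, -3.2]
opening: 0.0067
gripper_force: 88.3
```

{"op": "send_rows", "data": {"targets": [[-1, 0.12, -0.004, 0, 0], [-1, 0.12, -0.004, 0, 0], [-1, 0.12, -0.004, 0, 0], [-1, 0.12, -0.005, 0, 0], [-1, 0.12, -0.004, 0, 0], [-1, 0.12, -0.004, 0, 0], [-1, 0.12, -0.005, 0, 0], [-1, 0.12, -0.004, 0, 0], [-1, 0, 0, 0, 0], [-1, 0, 0, 0, 0]]}}

```text
t: 11.28
tcp_pos: [0.5691, -0.2704, 0.2285]
orientation: [-0.0, 0.72, 0.694, -0.0]
contact_force: [0.2, 0.0, -3.9]
opening: 0.0065
gripper_force: 88.3
```

```bash
python3 m.py 5
```

```text
[ 0.56912691 -0.27039061  0.22850024] [ 0.17849401  0.04283009 -3.91231289] [ 0.007069   -0.00079523 -0.02961672]
scene edge [174 235  45  19 223] X [0.5728 0.5789 0.5844] Y [-0.2291 -0.2189 -0.1894 -0.1633 -0.1615] z [0.2095 0.2111 0.2123]
scene edge [100 264  46  25 148] X [0.5725 0.5766 0.5843] Y [-0.3418 -0.341  -0.3272 -0.2792 -0.2745] z [0.2097 0.211  0.2123]
scene pins [196 252   9   7  43] X [0.5789 0.5839 0.5966] Y [-0.2034 -0.2021 -0.1967 -0.1908 -0.1904] z [0.1867 0.1926 0.1987]
scene pins [125 280   7   7  27] X [0.5795 0.584  0.5888] Y [-0.3119 -0.3112 -0.3072 -0.3041 -0.3037] z [0.192  0.194  0.1996]
wrist edge [ 306  108   20  135 2510] X [0.5739 0.5788 0.5839] Y [-0.2315 -0.2282 -0.1924 -0.1617 -0.1602] z [0.2105 0.2114 0.2122]
wrist edge [308 354  16  42 659] X [0.5738 0.5786 0.5839] Y [-0.3414 -0.3393 -0.323  -0.3075 -0.3065] z [0.2106 0.2113 0.2119]
wrist pins [292 165  14  15 191] X [0.5651 0.5694 0.5729] Y [-0.1989 -0.1988 -0.1947 -0.1914 -0.191 ] z [0.1919 0.1932 0.1944]
wrist pins [325 165  20  16 280] X [0.5845 0.5899 0.5953] Y [-0.2    -0.199  -0.1949 -0.1914 -0.1909] z [0.1917 0.1933 0.1944]
```

Pin brass shows on both sides of the plate, so the pins are through the holes. About 11.5 mm is left to the strip.

{"op": "send_rows", "data": {"targets": [[-1, 0.12, -0.004, 0, 0], [-1, 0.12, -0.004, 0, 0], [-1, 0.12, -0.005, 0, 0], [-1, 0.12, -0.004, 0, 0], [-1, 0.12, -0.004, 0, 0], [-1, 0.12, -0.005, 0, 0], [-1, 0.12, -0.004, 0, 0], [-1, 0.1, -0.004, 0, 0], [-1, 0.06, -0.002, 0, 0], [-1, 0, 0, 0, 0]]}}

```text
t: 12.22
tcp_pos: [0.5792, -0.2707, 0.2285]
orientation: [0.0, 0.72, 0.694, 0.0]
contact_force: [0.5, -0.5, -3.7]
opening: 0.0068
gripper_force: 88.3
```

{"op": "send_rows", "data": {"targets": [[-1, 0.05, -0.002, 0, 0], [-1, 0, 0, 0, 0], [-1, 0.05, -0.002, 0, 0], [-1, 0, 0, 0, 0], [-1, 0.04, -0.001, 0, 0], [-1, 0, 0, 0, 0], [-1, 0, 0, 0, 0], [-1, 0, 0, 0, 0], [-1, 0, 0, 0, 0], [-1, 0, 0, 0, 0]]}}

```text
t: 13.05
tcp_pos: [0.5805, -0.2708, 0.2285]
orientation: [0.0, 0.72, 0.694, 0.0]
contact_force: [-0.0, 1.1, -3.5]
opening: 0.0066
gripper_force: 88.3
```

{"op": "send_rows", "data": {"targets": [[-1, 0.05, -0.002, 0, 0], [-1, 0, 0, 0, 0], [-1, 0, 0, 0, 0], [-1, 0, 0, 0, 0], [-1, 0, 0, 0, 0], [-1, 0, 0, 0, 0], [-1, 0, 0, 0, 0], [-1, 0, 0, 0, 0], [-1, 0, 0, 0, 0], [-1, 0, 0, 0, 0]]}}

```text
t: 13.88
tcp_pos: [0.5809, -0.2708, 0.2285]
orientation: [-0.0, 0.72, 0.694, -0.0]
contact_force: [-2.1, -0.4, -2.7]
opening: 0.0068
gripper_force: 88.4
```

Light contact with the strip. I lower the frame until the pins carry it.

{"op": "send_rows", "data": {"targets": [[-1, 0, 0, -0.05, 0], [-1, 0, 0, 0, 0], [-1, 0, 0, -0.05, 0], [-1, 0, 0, 0, 0], [-1, 0, 0, -0.03, 0], [-1, 0, 0, 0, 0], [-1, 0, 0, 0, 0], [-1, 0, 0, 0, 0], [-1, 0, 0, 0, 0], [-1, 0, 0, 0, 0]]}}

```text
t: 14.72
tcp_pos: [0.5809, -0.2709, 0.2272]
orientation: [-0.0, 0.72, 0.694, -0.0]
contact_force: [-1.6, 0.6, -3.2]
opening: 0.0066
gripper_force: 88.4
```

{"op": "send_rows", "data": {"targets": [[-1, 0, 0, -0.04, 0], [-1, 0, 0, 0, 0], [-1, 0, 0, 0, 0], [-1, 0, 0, 0, 0], [-1, 0, 0, 0, 0], [-1, 0, 0, 0, 0], [-1, 0, 0, 0, 0], [-1, 0, 0, 0, 0], [-1, 0, 0, 0, 0], [-1, 0, 0, 0, 0]], "grip_force": 25}}

```text
t: 15.55
tcp_pos: [0.581, -0.2708, 0.2268]
orientation: [-0.0, 0.72, 0.694, 0.0]
contact_force: [-1.1, 0.2, -3.6]
opening: 0.0067
gripper_force: 88.4
```

{"op": "send_rows", "data": {"targets": [[-0.6, 0, 0, 0, 0], [-0.4, 0, 0, 0, 0], [-0.2, 0, 0, 0, 0], [0, 0, 0, 0, 0], [0, 0, 0, 0, 0], [0, 0, 0, 0, 0], [0, 0, 0, 0, 0], [0, 0, 0, 0, 0], [0, 0, 0, 0, 0], [0, 0, 0, 0, 0]]}}

```text
t: 16.38
tcp_pos: [0.581, -0.2708, 0.2268]
orientation: [0.0, 0.72, 0.694, 0.0]
contact_force: [0.5, -0.6, -0.0]
opening: 0.0429
gripper_force: 0.0
```

```bash
python3 m.py 6
```

```text
[ 0.58098896 -0.27081461  0.22681978] [ 0.53675887 -0.5837505  -0.02922274] [ 0.00691219 -0.00429071  0.02898984]
scene edge [188 242  33  18 208] X [0.5836 0.5904 0.5958] Y [-0.2137 -0.2111 -0.1874 -0.1634 -0.1616] z [0.2065 0.2081 0.2096]
scene edge [102 279  24  16 122] X [0.584  0.5895 0.5959] Y [-0.3416 -0.3412 -0.3293 -0.3117 -0.3077] z [0.2069 0.2089 0.2099]
scene pins [194 245   6   6  27] X [0.5657 0.5708 0.5759] Y [-0.201  -0.2003 -0.1966 -0.1931 -0.1926] z [0.1916 0.1929 0.1949]
wrist edge [ 304  108   20  133 2497] X [0.585  0.5901 0.5951] Y [-0.2307 -0.2283 -0.1924 -0.1616 -0.1601] z [0.2079 0.2087 0.2096]
wrist edge [307 353  16  42 634] X [0.5851 0.5899 0.5951] Y [-0.3405 -0.339  -0.3226 -0.3074 -0.3059] z [0.2079 0.2086 0.2093]
wrist pins [271 166  34  15 479] X [0.5651 0.5752 0.5844] Y [-0.1994 -0.1992 -0.1948 -0.1912 -0.191 ] z [0.1916 0.1933 0.1944]
wrist pins [279 330  24  11 239] X [0.566  0.5736 0.5818] Y [-0.308  -0.307  -0.3031 -0.3009 -0.3005] z [0.1912 0.1932 0.1942]
```

{"op": "send_rows", "data": {"targets": [[0, 0, 0, 0.3, 0], [0, 0, 0, 0.8, 0], [0, 0, 0, 1.5, 0], [0, 0, 0, 1.5, 0], [0, 0, 0, 1.5, 0], [0, 0, 0, 1.5, 0], [0, 0, 0, 1.5, 0], [0, 0, 0, 1, 0], [0, 0, 0, 0, 0], [0, 0, 0, 0, 0]]}}

```text
t: 17.32
tcp_pos: [0.5811, -0.271, 0.3233]
orientation: [0.0, 0.72, 0.694, 0.0]
contact_force: [-0.6, -0.2, -0.2]
opening: 0.0422
gripper_force: 0.0
```

```bash
python3 m.py 7; python3 -c "
import cv2;cv2.imwrite('pics/z7.png',cv2.resize(cv2.imread('pics/scene7.png')[180:400,50:335],None,fx=2,fy=2))"
```

```text
[ 0.5810555  -0.27097255  0.32329614] [-0.56126237 -0.24521091 -0.15253229] [ 0.04563035 -0.00421647  0.03035599]
scene edge [186 242  35  19 223] X [0.5842 0.5905 0.5963] Y [-0.2175 -0.2151 -0.1892 -0.1634 -0.1617] z [0.207  0.2084 0.2095]
scene edge [132 270  16   8  21] X [0.5842 0.5858 0.5868] Y [-0.2975 -0.2965 -0.2853 -0.275  -0.2748] z [0.2076 0.209  0.2095]
scene edge [102 279  24  16 111] X [0.5828 0.5895 0.5948] Y [-0.3417 -0.3412 -0.3306 -0.3127 -0.3076] z [0.2072 0.2085 0.2101]
scene pins [194 245   6   6  28] X [0.5649 0.5698 0.5755] Y [-0.2009 -0.2004 -0.1968 -0.1931 -0.1927] z [0.1917 0.1929 0.1941]
wrist edge [ 309  115   13   90 1134] X [0.5853 0.5903 0.5951] Y [-0.2305 -0.2282 -0.1933 -0.162  -0.1605] z [0.2079 0.2087 0.2096]
wrist edge [310 272  11  48 527] X [0.5854 0.5901 0.5948] Y [-0.34   -0.3385 -0.3152 -0.2929 -0.2916] z [0.2079 0.2087 0.2095]
wrist pins [286 154  23  10 216] X [0.5656 0.5751 0.5844] Y [-0.199  -0.1989 -0.1953 -0.1914 -0.1912] z [0.1919 0.1933 0.1944]
wrist pins [289 274  21   7 141] X [0.5656 0.5752 0.5845] Y [-0.3072 -0.3068 -0.3036 -0.3013 -0.301 ] z [0.1917 0.1933 0.1944]
```

View pics/z7.png

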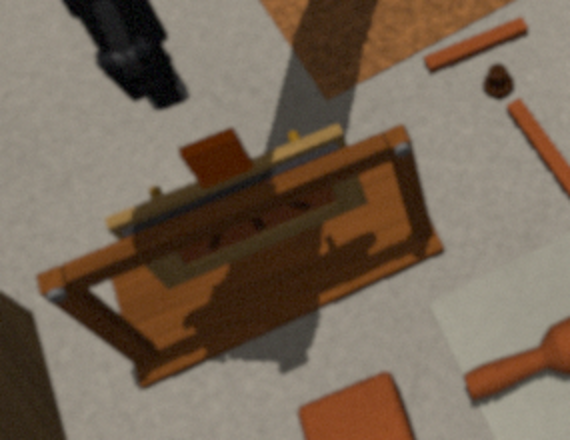

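The frame hangs on both pins (tips at (155,190) and (293,135) in the crop), flat against the strip, with the gripper well clear.

```bash
python3 -c "
from workcell import env
print(env.hand_in())"
```

```text
the job is handed in; nothing more can be done
None
```

The frame hangs by both holes on the two pins, flat against the strip and released; the force readings after each move on the rack stayed under 5 N, and I handed the job in at about 17.5 s (no verdict was returned).

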